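# Size a napkin ring on the stepped mandrel and set the pointer

## Task

Find the size of the napkin ring that hangs on the tip of the sizing gauge's mandrel: pull the gate fully open, push the ring along the mandrel towards the thick end until it stops square on its step, and, with the ring still there, slide the pointer to the mark of that step. Then push the ring back to the thin tip beyond the gate, without taking it off, and close the gate fully again, leaving the pointer on its mark. Leave the two spare rings hanging on the bar behind, and do not disturb the cup, shaker and tumbler on the table.

Things in the scene. Friction and masses are not known exactly. Their poses are not given: they have to be found in the camera images.
- gauge: Ring-sizing gauge, fixed: white board 300 x 320 x 16 mm (x, y, z); origin under its centre. Level steel mandrel, axis along gauge y at x = 0, z = 75 mm, its thin tip free at +y, thick end in a post (40 mm wide in x, y = -88 to -114, top z = 104 mm). Parallel spare bar at x = 105 mm, same height, 22 mm thick, holds two spare rings.
- mandrel_tip (a point): Centre of the mandrel's free end, gauge y = 124 mm; axes as the gauge's. From here towards -y: a bead 26 mm across (4 mm wide, cone to y = 114) that keeps a ring on if it is pushed level (ring centre up to about y = 104), then thin bar 22 mm across to y = 54; cones and steps 27, 33, 39 mm across follow, then the thick end, 45 mm across, y = -58 to -88.
- step_1 (a point): Point on the mandrel's axis beside the one-dot mark, a black line on the board, gauge y = 25 mm. Step one is 27 mm across, y = 44 to 20; a 10 mm long cone rises to it and another from it. A ring pushed towards -y climbs the cones that it fits (1 to 5 N) and stops against the first that it does not. A 30 mm bore stops with the ring's centre here.
- step_2 (a point): The same for the two-dot mark, gauge y = -9 mm; step two is 33 mm across, y = 10 to -14; a 36 mm bore stops with the ring's centre here.
- step_3 (a point): The same for the three-dot mark, gauge y = -43 mm; step three is 39 mm across, y = -24 to -48; a 42 mm bore stops with the ring's centre here.
- ring_a: Wooden napkin ring, one of three alike outside (60 mm across, 20 mm wide); bores 30, 36 and 42 mm. Which one hangs on the mandrel's thin tip varies: it is the one within 20 mm of the gauge's x = 0 plane; the others hang on the spare bar. Origin at its centre, y along its bore, parallel to the mandrel. Polished, about 60 g, loose, hanging by its bore.
- ring_b: Wooden napkin ring, one of three alike outside (60 mm across, 20 mm wide); bores 30, 36 and 42 mm. Which one hangs on the mandrel's thin tip varies: it is the one within 20 mm of the gauge's x = 0 plane; the others hang on the spare bar. Origin at its centre, y along its bore, parallel to the mandrel. Polished, about 60 g, loose, hanging by its bore.
- ring_c: Wooden napkin ring, one of three alike outside (60 mm across, 20 mm wide); bores 30, 36 and 42 mm. Which one hangs on the mandrel's thin tip varies: it is the one within 20 mm of the gauge's x = 0 plane; the others hang on the spare bar. Origin at its centre, y along its bore, parallel to the mandrel. Polished, about 60 g, loose, hanging by its bore.
- gate (a joint): Gate slide, m: 0 = shut (a steel blade 20 mm wide, 6 mm thick, top z = 62 mm, stands under the mandrel at gauge y = 68 mm and bars the ring's way), 0.055 = fully open, pulled out along the gauge's -x. Stays where it is left; friction about 1.2 N.
- gate_handle (a point): Centre of the top of the gate's upright round black handle, 14 mm in diameter, free from z = 30 to 88 mm; at gauge x = -75 mm (shut) to -130 mm (open), y = 112 mm. Axes as the gauge's.
- pointer (a joint): Pointer slide, m, along the gauge's +y: 0 = end of rail near the post, 0.125 = other end; the pointer's middle stands at gauge y = value - 0.090, so the marks are 0.115 (step one, bore 30), 0.081 (step two, bore 36), 0.047 (step three, bore 42). Starts near 0. Stays where it is left; friction about 1.2 N.
- pointer_top (a point): Centre of the top of the pointer's upright flat black finger tab, 12 mm (x) by 14 mm (y), free from z = 31 to 75 mm, on the rail at gauge x = -75 mm; its steel needle points to the marks. Axes as the gauge's.
- cup: White cup, 87 x 118 x 64 mm, upside down, bystander; origin under its centre.
- shaker: Shaker, 44 mm across, 90 mm high, bystander; origin under its centre.
- tumbler: Clear tumbler, 65 mm across, 118 mm high, bystander; origin under its centre.

How it is judged (in metres and radians):
On the way, in this order (a step that is already met when the one before it is completed fails the run):
1. the gate is pulled open (past 47 of 55 mm) (value of joint gate above 0.047 m), for 0.1 s.
2. the ring from the tip has been pushed along the mandrel to its stop (centre within 4 mm of its step's mark or beyond), square on it within 0.15 rad (((x of ring_a in the frame of gauge between -0.02 and 0.02 m and z of ring_a in the frame of gauge between 0.045 and 0.095 m and y of ring_a in the frame of gauge below 0.029 m and angle between the y axis of ring_a and the y axis of gauge, either way round below 0.15 rad) or (x of ring_b in the frame of gauge between -0.02 and 0.02 m and z of ring_b in the frame of gauge between 0.045 and 0.095 m and y of ring_b in the frame of gauge below -0.005 m and angle between the y axis of ring_b and the y axis of gauge, either way round below 0.15 rad) or (x of ring_c in the frame of gauge between -0.02 and 0.02 m and z of ring_c in the frame of gauge between 0.045 and 0.095 m and y of ring_c in the frame of gauge below -0.039 m and angle between the y axis of ring_c and the y axis of gauge, either way round below 0.15 rad))), for 0.2 s.
3. with the ring still on its step (within 6 mm), the pointer stands within 6 mm of that step's mark (((x of ring_a in the frame of gauge between -0.02 and 0.02 m and z of ring_a in the frame of gauge between 0.045 and 0.095 m and y of ring_a in the frame of gauge below 0.031 m and angle between the y axis of ring_a and the y axis of gauge, either way round below 0.15 rad and value of joint pointer between 0.109 and 0.121 m) or (x of ring_b in the frame of gauge between -0.02 and 0.02 m and z of ring_b in the frame of gauge between 0.045 and 0.095 m and y of ring_b in the frame of gauge below -0.003 m and angle between the y axis of ring_b and the y axis of gauge, either way round below 0.15 rad and value of joint pointer between 0.075 and 0.087 m) or (x of ring_c in the frame of gauge between -0.02 and 0.02 m and z of ring_c in the frame of gauge between 0.045 and 0.095 m and y of ring_c in the frame of gauge below -0.037 m and angle between the y axis of ring_c and the y axis of gauge, either way round below 0.15 rad and value of joint pointer between 0.041 and 0.053 m))), for 0.2 s.
4. the ring is back on the thin tip beyond the gate, still on the mandrel (((x of ring_a in the frame of gauge between -0.02 and 0.02 m and z of ring_a in the frame of gauge between 0.045 and 0.095 m and y of ring_a in the frame of gauge between 0.082 and 0.118 m) or (x of ring_b in the frame of gauge between -0.02 and 0.02 m and z of ring_b in the frame of gauge between 0.045 and 0.095 m and y of ring_b in the frame of gauge between 0.082 and 0.118 m) or (x of ring_c in the frame of gauge between -0.02 and 0.02 m and z of ring_c in the frame of gauge between 0.045 and 0.095 m and y of ring_c in the frame of gauge between 0.082 and 0.118 m))), for 0.1 s.
5. the gate is shut (within 6 mm) (value of joint gate below 0.006 m), for 0.1 s.
At the end, for the whole second after the job is handed in: The gate is shut (within 6 mm); the gauged ring hangs at rest on the mandrel's thin tip with its centre beyond gauge y = 82 mm (clear of the gate); the pointer stands within 6 mm of the mark of the step at which that ring stopped; the two spare rings hang within 20 mm of where they were (value of joint gate below 0.006 m and ((x of ring_a in the frame of gauge between -0.02 and 0.02 m and z of ring_a in the frame of gauge between 0.045 and 0.095 m and y of ring_a in the frame of gauge between 0.082 and 0.118 m and value of joint pointer between 0.109 and 0.121 m and distance of each of ring_b, ring_c from where it was at the start of the episode below 0.02 m and linear speed of ring_a below 0.03 m/s) or (x of ring_b in the frame of gauge between -0.02 and 0.02 m and z of ring_b in the frame of gauge between 0.045 and 0.095 m and y of ring_b in the frame of gauge between 0.082 and 0.118 m and value of joint pointer between 0.075 and 0.087 m and distance of each of ring_a, ring_c from where it was at the start of the episode below 0.02 m and linear speed of ring_b below 0.03 m/s) or (x of ring_c in the frame of gauge between -0.02 and 0.02 m and z of ring_c in the frame of gauge between 0.045 and 0.095 m and y of ring_c in the frame of gauge between 0.082 and 0.118 m and value of joint pointer between 0.041 and 0.053 m and distance of each of ring_a, ring_b from where it was at the start of the episode below 0.02 m and linear speed of ring_c below 0.03 m/s))); the robot touches nothing.
It fails at once if the shaker is pushed more than 30 mm or tipped (distance of shaker from where it was at the start of the episode above 0.03 m or angle between shaker's own z axis and vertical above 0.5 rad).
It fails at once if the tumbler is pushed more than 30 mm or tipped (distance of tumbler from where it was at the start of the episode above 0.03 m or angle between tumbler's own z axis and vertical above 0.5 rad).
It fails at once if the cup is pushed more than 30 mm or tipped (distance of cup from where it was at the start of the episode above 0.03 m or angle between cup's own z axis and vertical above 0.5 rad).
It fails at once if no ring is on the mandrel any more (the gauged ring is taken or knocked off) (not ((x of ring_a in the frame of gauge between -0.02 and 0.02 m and z of ring_a in the frame of gauge between 0.045 and 0.095 m and y of ring_a in the frame of gauge below 0.134 m) or (x of ring_b in the frame of gauge between -0.02 and 0.02 m and z of ring_b in the frame of gauge between 0.045 and 0.095 m and y of ring_b in the frame of gauge below 0.134 m) or (x of ring_c in the frame of gauge between -0.02 and 0.02 m and z of ring_c in the frame of gauge between 0.045 and 0.095 m and y of ring_c in the frame of gauge below 0.134 m))).
It also fails if it takes over 72 s, if anything falls off the work surface, if the arm or the gripper's body presses on something with over 40 N, if the wrist force passes 120 N, or if a joint passes its speed limit or range.

## Robot

A 6-joint arm with a two-finger parallel gripper is mounted at the origin on a cart in front of the work surface, level with it; the furniture and walls round the work are solid. World frame = base frame: x ahead of the robot, y to its left, z up, the work surface at z = 0. Lengths are in mm, angles in rad, forces in N, time in s.
With the tool pointing down it reaches from about 300 to 875 mm from the base axis. Payload 6.4 kg.
Tool frame: the origin (TCP) lies midway between the tips of the shut fingers; the grasp point (between the pads) lies 19 mm behind it; x points along the fingers, z is the direction in which the jaws open and shut, and the axes are right-handed (so a half turn about x gives the same grasp; the last joint's range is limited). The gripper opens to 88 mm and grips with 3 to 60 N. Pads are 18 mm wide; open, the fingers measure 123 mm over their backs; the gripper's body (75 mm by 187 mm) begins 45 mm behind the grasp point.
Start: joints at [1.105, 0.181, 1.607, -0, 1.354, -0.206], TCP at [147.698, 555.722, 238.714] pointing down, gripper open.
Joint ranges: [-2.99, 2.99], [-0.89, 2.07], [0.3, 2.58], [-1.14, 4.28], [0, 2.63], [-3.12, 3.12]. Speed limits (rad/s): [2.57, 2.57, 3.01, 3.14, 3.14, 3.14].

## Interface

Orientations are given as [roll, pitch, yaw] about the fixed x, y, z axes, in that order (R = Rz(yaw) Ry(pitch) Rx(roll)).
In Python, from station import get_state, optics, r, nets gives the robot as it stands.
- The arm moves only by the shell command python3 -m crank 'ROWS' [OPENING]. ROWS is JSON, a list that holds one entry, the list of rows, each a list of 4 numbers: the shift along the tool's x, y, z in m, then the turn about the tool's x in degrees. A call has 1 to 12 rows; each row is the pose to reach, as a shift and turn from the pose commanded when the call began, along the tool's axes at that moment; what a row does not reach only later rows make up. A row lasts 1/8 s, in which the tool goes at most 62.5 mm and 10.7 degrees, less where a joint would pass 70% of its speed; a pose out of reach is approached as far as the arm can. A call with a gripper value outside its range is refused whole. OPENING is the opening, from 0 (shut) to 1 (fully open), set as the call begins (- or left out, the last holds). The fingers move at their own pace and stop on an object; the grip force is fixed at half the most. Time passes only in rows, so rows that repeat a pose let the fingers close. It gives the time, the measured TCP pose, the force and the opening at its end, in the units of the state.
- get_state(): the state, without advancing time (a new reading comes with each control period).
- optics.read_camera(name): name is "side" or "top" or "wrist"; returns (picture, depth): 420x560x3 uint8, blue, green, red; 420x560 float32, mm along the optical axis (not along the pixel's ray), 0 where there is no reading.
- optics.camera_model(name): a dict with "fx", "fy", "cx", "cy" (pixels), "k1" (the pictures are not rectified: a ray, as slopes to the right and down, at radius r is drawn at 1 + k1 r^2 times it, then the intrinsics apply), "rvec" (rotation vector, rad) and "tvec" (3), from world to camera coordinates, as OpenCV has them. Camera axes: x right, y down, z forward; pixel columns grow to the right and rows downward; lengths in mm; the calibration is good to about 2 mm. A picture is of the moment at which its call begins: read the wrist's pose just before it. camera_model takes no time and is no camera call; for the wrist camera it gives the pose at the moment of the call.
- r.hand_in(): hands the job in, once; it reports no verdict.
Trained networks look in the newest picture that a camera, given by its name, has taken for a name from the list of things; names that differ only in an ending like _2 or _b are one class to them, and where a whole thing is asked for, a point or a joint stands for the part that bears it (a point fixed in the world has none). Each returns a list of dicts, best first, with "p" (0 to 1); they miss things now and then, are a little off and sometimes report something else, mostly with a low value. They report only what shows in the picture. A call takes as long as a camera call.
- nets.trace(camera, thing): "mask" (420x560 bool, what is visible of it).
- nets.place_of(camera, thing): "at" ([x, y, z] in mm, in the coordinates of the camera as it stood for that picture, good to about 4 mm: a listed point, or the origin of a listed thing).
The state is a dict: "time_s": time; "joints": joint angles; "joint_velocities": joint speeds; "effort": joint torques, N m; "eef_pos": TCP position; "tool_rot": TCP orientation; "contact_force": force on the tool from outside, world axes, zero at the start; "ft_torque": the same for the moment, N m; "gripper_width": finger opening in mm.
Only numpy, scipy, OpenCV 4.12 (cv2) and the standard library are available. Lean on these libraries where they do the work, as an engineer would, in place of code of your own. Each camera call takes 0.05 s, during which the arm holds its last target. There are 200 camera calls.

## Working session

There is one attempt and no reset: what is moved stays moved. The work goes in short steps, Python scripts to look and compute and a shell command to move; the robot and the scene stay as the last step left them, time stands still between calls to the robot, and variables do not carry over. Pictures are saved under pics/ and viewed, about 8 in all and at most 12, crops included, and the job is handed in when it is done.

```bash
mkdir -p pics; ls
cat > h.py <<'E'
import numpy as np, cv2
from station import get_state, optics, r, nets
from scipy.spatial.transform import Rotation as R
def cam2w(name,p,m=None):
    m=m or optics.camera_model(name)
    Rm=cv2.Rodrigues(np.array(m["rvec"],float))[0]
    return Rm.T@(np.array(p,float)-np.array(m["tvec"],float).ravel())
def w2pix(m,p):
    Rm=cv2.Rodrigues(np.array(m["rvec"],float))[0]
    q=Rm@np.array(p,float)+np.array(m["tvec"],float).ravel()
    x,y=q[:2]/q[2]; k=1+m["k1"]*(x*x+y*y)
    return m["fx"]*x*k+m["cx"],m["fy"]*y*k+m["cy"]
E
python3 - <<'E'
from h import *
s=get_state();print(s)
for c in("top","side","wrist"):
    m=optics.camera_model(c)
    p,d=optics.read_camera(c);cv2.imwrite(f"pics/{c}0.png",p)
    print(c,m["fx"],cam2w(c,[0,0,0],m).round())
    for t in("gauge","mandrel_tip","step_1","step_3","ring_a","gate_handle","pointer_top","cup","shaker","tumbler"):
        for o in nets.place_of(c,t)[:4 if t=="ring_a" else 1]: print(t,round(o["p"],2),cam2w(c,o["at"],m).round(1))
E
```

```text
pics
{'time_s': 0.0, 'joints': array([ 1.10469944e+00,  1.81528190e-01,  1.60797971e+00,  1.50816272e-05,
        1.35376584e+00, -2.06300316e-01]), 'joint_velocities': array([-1.51113902e-03, -1.86184529e-04,  6.92198693e-05, -2.53339868e-04,
       -1.67776110e-03,  3.48937880e-04]), 'effort': array([-6.63621249e-04, -4.33875453e+01, -3.41848612e+01,  7.02012819e-02,
        3.85635789e-02, -1.88350314e-04]), 'eef_pos': array([147.45123928, 555.24129452, 237.8310235 ]), 'tool_rot': array([ 2.9265349 ,  1.56911518, -2.04565392]), 'contact_force': array([-0.60675896,  0.21081342,  0.09465128]), 'ft_torque': array([-0.10196435, -0.02967669,  0.02682224]), 'gripper_width': 88.09795645685205}
top 431.354948607628 [ 424.  130. 1104.]
gauge 0.61 [616.1  42.7   1.1]
mandrel_tip 0.73 [727.6  34.8  66.4]
step_1 0.65 [624.2   1.4  74. ]
step_3 0.65 [624.2   1.4  74. ]
ring_a 0.74 [718.8 106.   64.9]
ring_a 0.61 [726.1  36.5  66.3]
ring_a 0.56 [600.3 130.8  74.5]
ring_a 0.17 [614.4  45.    1.8]
gate_handle 0.97 [524.8 139.7  90.4]
pointer_top 0.6 [562.2 -53.8  73.5]
cup 0.98 [ 314.5 -238.6    0.4]
shaker 0.56 [431.7 395.8   4.5]
tumbler 0.66 [679.2 447.2   0.7]
side 419.10534582908025 [  319. -1006.   575.]
gauge 0.59 [ 6.175e+02  4.260e+01 -1.000e-01]
mandrel_tip 0.69 [597.  158.8  74. ]
step_1 0.84 [613.7  63.   74.3]
step_3 0.84 [613.7  63.   74.3]
ring_a 0.67 [714.7 104.1  69.7]
ring_a 0.66 [599.9 130.2  67.2]
ring_a 0.65 [723.   38.9  65.6]
ring_a 0.39 [599.5 158.   74.3]
gate_handle 0.63 [524.8 135.3  87.5]
pointer_top 0.44 [561.3 -51.7  77.2]
cup 0.71 [615.5  63.6  78. ]
shaker 0.81 [438.  392.1   2. ]
tumbler 0.82 [678.3 447.8   1.5]
wrist 369.4729787760803 [ 71. 575. 385.]
shaker 0.76 [434.1 389.2  -3.7]
```

View pics/top0.png

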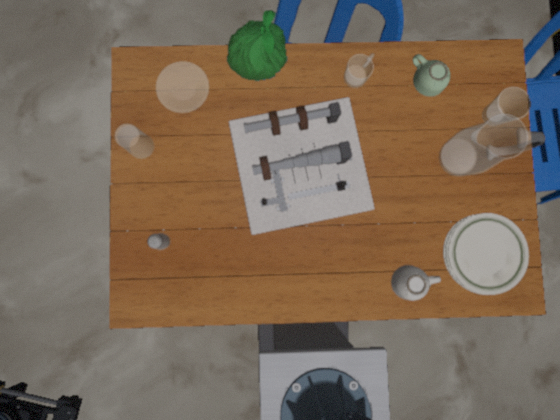

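View pics/side0.png

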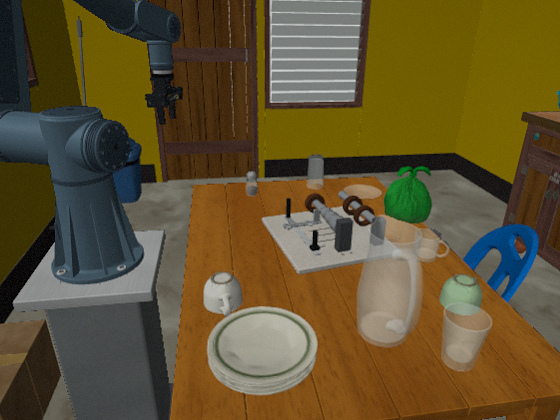

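Run:
```python
from h import *
from scipy.optimize import least_squares
# board corner fit from top: project board top and compare to white mask
m=optics.camera_model("top");p=cv2.imread("pics/top0.png")
g=cv2.cvtColor(p,cv2.COLOR_BGR2HSV)
# point fit
G=np.array([[0,0],[0,124],[-75,112],[-75,-87],[0,25]]);W=np.array([[617,42.6],[597,161],[524.8,137.5],[561.5,-53],[613.7,65.]])
f=lambda q:((np.c_[np.cos(q[2])*G[:,0]-np.sin(q[2])*G[:,1],np.sin(q[2])*G[:,0]+np.cos(q[2])*G[:,1]]+q[:2])-W).ravel()
s=least_squares(f,[617,42,.17]);print(s.x,s.fun.reshape(-1,2).round(1))
T=get_state();print(R.from_euler("xyz",T["tool_rot"]).as_matrix().round(3))
```

```text
[6.18505019e+02 4.17030215e+01 1.78597486e-01] [[ 1.5 -0.9]
 [-0.5  2.7]
 [ 0.   1.1]
 [-1.3 -4.2]
 [ 0.4  1.3]]
[[ 0.    -0.966  0.257]
 [-0.     0.257  0.966]
 [-1.    -0.    -0.   ]]
```

Run:
```python
from h import *
from scipy.optimize import least_squares
p=cv2.imread("pics/top0.png");m=optics.camera_model("top")
hsv=cv2.cvtColor(p,cv2.COLOR_BGR2HSV)
w=((hsv[...,1]<40)&(hsv[...,2]>140)).astype(np.uint8)
w=cv2.morphologyEx(w,cv2.MORPH_CLOSE,np.ones((9,9)))
n,l,st,c=cv2.connectedComponentsWithStats(w)
k=l[170,265] or l[140,260]; print(k,st[k])
cn=max(cv2.findContours((l==k).astype(np.uint8),cv2.RETR_EXTERNAL,cv2.CHAIN_APPROX_NONE)[0],key=len)[:,0]
K=np.array([[m["fx"],0,m["cx"]],[0,m["fy"],m["cy"]],[0,0,1]])
u=cv2.undistortPoints(cn[:,None].astype(float),K,np.array([m["k1"],0,0,0.]))[:,0]
Rm=cv2.Rodrigues(np.array(m["rvec"],float))[0];C=cam2w("top",[0,0,0],m)
d=(Rm.T@np.c_[u,np.ones(len(u))].T).T
W=(C+d*((16-C[2])/d[:,2])[:,None])[:,:2]
def f(q):
    a=q[2];v=W-q[:2];x=np.cos(a)*v[:,0]+np.sin(a)*v[:,1];y=-np.sin(a)*v[:,0]+np.cos(a)*v[:,1]
    dx,dy=abs(x)-150-q[3],abs(y)-160-q[3]; return np.maximum(dx,dy)
s=least_squares(f,[618,42,.18,0],loss="soft_l1",f_scale=1.5);print(s.x,np.median(abs(s.fun)))
q=s.x
for a in(q,[618.5,41.7,.1786]):
  c_,s_=np.cos(a[2]),np.sin(a[2])
  for n,P in dict(handle=(-75,112),tip=(0,124),ptr=(-75,-87)).items(): print(n,[round(a[0]+c_*P[0]-s_*P[1],1),round(a[1]+s_*P[0]+c_*P[1],1)])
```

```text
7 [  229    98   145   137 11407]
[ 6.16781628e+02  4.02464128e+01  1.78002399e-01 -3.17442777e+00] 1.4654029345411255
handle [np.float64(523.1), np.float64(137.2)]
tip [np.float64(594.8), np.float64(162.3)]
ptr [np.float64(558.4), np.float64(-58.7)]
handle [np.float64(524.8), np.float64(138.6)]
tip [np.float64(596.5), np.float64(163.7)]
ptr [np.float64(560.1), np.float64(-57.2)]
```

```bash
python3 -m crank '[[[0,-0.05,-0.03,10],[0,-0.1,-0.065,20],[0,-0.15,-0.1,30],[0,-0.2,-0.13,40],[0,-0.25,-0.165,50],[0,-0.3,-0.2,60],[0,-0.36,-0.235,64.9],[0.02,-0.42,-0.27,64.9],[0.04,-0.471,-0.307,64.9],[0.04,-0.471,-0.307,64.9],[0.04,-0.471,-0.307,64.9],[0.04,-0.471,-0.307,64.9]]]' 0.35
cat >> h.py <<'E'
O=np.array([617.5,41.,0]);A=.178
GR=R.from_euler("z",A).as_matrix()
def g(p): return GR.T@(np.array(p)-O)
def st():
    s=get_state();print("t",round(s["time_s"],2),"tcp_g",g(s["eef_pos"]).round(1),"F_g",(GR.T@s["contact_force"]).round(1),"w",round(s["gripper_width"],1));return s
E
python3 - <<'E'
from h import *
s=st();print(R.from_euler("xyz",s["tool_rot"]).as_matrix().round(3), s["eef_pos"])
m=optics.camera_model("wrist");p,d=optics.read_camera("wrist");cv2.imwrite("pics/w1.png",p)
for t in("gauge","mandrel_tip","step_1","ring_a","gate_handle","pointer_top"):
  for o in nets.place_of("wrist",t)[:3 if t=="ring_a" else 1]:
    W=cam2w("wrist",o["at"],m);print(t,round(o["p"],2),W.round(1),g(W).round(1))
E
```

```text
time_s: 3.15
eef_pos: [523.4, 139.3, 199.2]
tool_rot: [1.003, 1.57, 1.182]
contact_force: [-0.7, 0.3, -0.3]
gripper_width: 31.2
t 3.15 tcp_g [-75.2 113.4 199.2] F_g [-0.6  0.5 -0.3] w 31.2
[[ 0.    -0.178  0.984]
 [ 0.     0.984  0.178]
 [-1.     0.     0.   ]] [523.39645337 139.30314995 199.21235476]
gauge 0.81 [621.6  36.2   1.3] [ 3.2 -5.5  1.3]
mandrel_tip 0.88 [595.7 159.4  77.3] [ -0.5 120.3  77.3]
step_1 0.71 [612.4  58.8  76.2] [-1.9 18.4 76.2]
ring_a 0.9 [713.1 105.1  68.6] [105.5  46.2  68.6]
gate_handle 0.4 [712.6 103.9  66.8] [104.8  45.1  66.8]
pointer_top 0.95 [559.9 -58.2  79.2] [-74.3 -87.5  79.2]
```

View pics/w1.png

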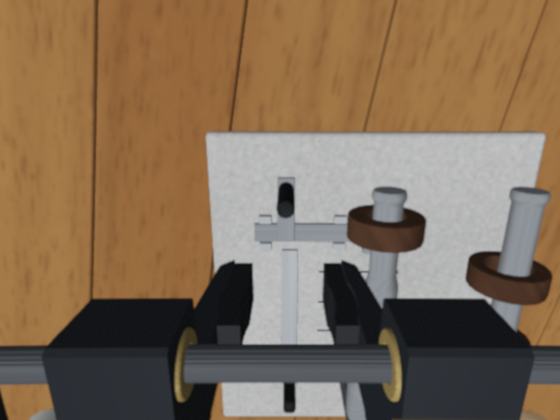

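```bash
cat >> h.py <<'E'
def cloud(c="wrist",save=None):
    m=optics.camera_model(c);p,d=optics.read_camera(c)
    if save: cv2.imwrite(save,p)
    K=np.array([[m["fx"],0,m["cx"]],[0,m["fy"],m["cy"]],[0,0,1]])
    v,u=np.mgrid[:420,:560]
    n=cv2.undistortPoints(np.stack([u,v],-1).reshape(-1,1,2).astype(float),K,np.array([m["k1"],0,0,0.]))[:,0]
    q=np.c_[n,np.ones(len(n))]*d.reshape(-1,1)
    Rm=cv2.Rodrigues(np.array(m["rvec"],float))[0]
    W=(q-np.array(m["tvec"],float).ravel())@Rm
    P=(W-O)@GR; P[d.ravel()<=0]=np.nan
    return p,P.reshape(420,560,3)
def box(P,lo,hi):
    Q=P.reshape(-1,3);return Q[np.all((Q>lo)&(Q<hi),1)]
E
python3 - <<'E'
from h import *
p,P=cloud()
def rep(n,lo,hi):
    q=box(P,lo,hi); print(n,len(q), q.min(0).round(1),q.max(0).round(1),np.median(q,0).round(1)) if len(q) else print(n,0)
rep("handle",[-95,95,60],[-55,130,95]); rep("handtop",[-95,95,84],[-55,130,95])
rep("ring",[-45,70,62],[45,116,120]); rep("bead",[-20,117,60],[20,135,95])
rep("ptr",[-95,-110,60],[-55,-70,90])
rep("edge",[-160,-150,10],[160,170,20])
q=box(P,[-45,70,62],[45,116,120]); q=q[abs(q[:,0])>16];print("ring sides",q.min(0),q.max(0))
rep("barring",[70,0,62],[140,124,120])
rep("mandrel",[-12,60,70],[12,74,100])
E
```

```text
handle 417 [-83.4 102.4  60.2] [-69.5 115.7  90.3] [-76.2 112.   87.4]
handtop 273 [-82.8 102.4  84.4] [-69.5 115.7  90.3] [-76.2 109.6  88. ]
ring 3419 [-28.   70.1  62.1] [ 32.1 116.  102.9] [-2.2 96.5 90.5]
bead 384 [-10.9 117.   64.4] [ 14.1 121.1  89.6] [  0.7 120.2  81.5]
ptr 278 [-78.3 -95.3  60.1] [-67.7 -80.2  76.3] [-73.  -82.8  73. ]
edge 43252 [-148.  -150.    10.1] [152.  157.2  20. ] [-25.5  94.4  16.2]
ring sides [-28.00480252  79.86010149  62.09600798] [ 32.10584814 100.27839172  97.59244356]
barring 6141 [76.5  1.8 62.1] [137.2 121.4  99. ] [101.1  55.7  85.1]
mandrel 439 [-9.2 60.  72.7] [11.8 73.9 87.3] [-0.9 66.7 84.7]
```

```bash
sed -i 's/^O=.*/O=np.array([619.3,38.8,0]);A=.178/' h.py
python3 -m crank '[[[0.05,-0.004,-0.001,0],[0.1,-0.004,-0.001,0],[0.145,-0.004,-0.001,0],[0.145,-0.004,-0.001,0],[0.145,-0.004,-0.001,0]]]' && python3 -m crank '[[[0,0,0,0],[0,0,0,0],[0,0,0,0],[0,0,0,0]]]' 0.0 && python3 -c "from h import *; st()"
```

```text
time_s: 4.18
eef_pos: [524.9, 134.1, 55.3]
tool_rot: [-0.132, 1.569, 0.047]
contact_force: [0.6, 0.4, -0.1]
gripper_width: 30.8
time_s: 4.68
eef_pos: [525.0, 134.0, 55.4]
tool_rot: [-0.149, 1.568, 0.03]
contact_force: [-0.7, 0.6, 7.4]
gripper_width: 13.2
t 4.67 tcp_g [-75.9 110.4  55.4] F_g [-0.6  0.7  7.4] w 13.2
```

```bash
python3 -m crank '[[[0,0,-0.015,0],[0,0,-0.03,0],[0,0,-0.045,0],[0,0,-0.053,0],[0,0,-0.054,0],[0,0,-0.054,0]]]' && python3 -c "from h import *; st()"
```

```text
time_s: 5.42
eef_pos: [472.1, 124.6, 55.4]
tool_rot: [-0.069, 1.567, 0.11]
contact_force: [-1.0, 1.0, 8.2]
gripper_width: 13.0
t 5.42 tcp_g [-129.7  110.5   55.4] F_g [-0.8  1.1  8.2] w 13.0
```

```bash
python3 -m crank '[[[0,0,-0.001,0],[0,0,-0.002,0],[0,0,-0.002,0]]]' && python3 -c "from h import *; st()" && python3 -m crank '[[[0,0,0,0],[0,0,0,0],[0,0,0,0],[-0.05,0,0,0],[-0.1,0,0,0],[-0.1,0.03,0.06,0],[-0.1,0.03,0.12,0],[-0.1,0.03,0.132,0],[-0.1,0.03,0.132,0],[-0.1,0.03,0.132,0]]]' 0.57
python3 - <<'E'
from h import *
st();p,P=cloud(save="pics/w2.png")
def rep(n,lo,hi):
    q=box(P,lo,hi); print(n,len(q), q.min(0).round(1),q.max(0).round(1),np.median(q,0).round(1)) if len(q) else print(n,0)
rep("handle",[-155,95,60],[-105,130,95])
rep("ring",[-45,70,55],[45,114,120]); rep("bead",[-20,117,60],[20,135,95])
q=box(P,[-45,70,55],[45,116,120]); q=q[abs(q[:,0])>16];print("ring sides",np.percentile(q,[1,99],axis=0).round(1))
E
```

```text
time_s: 5.8
eef_pos: [472.0, 124.5, 55.5]
tool_rot: [-0.04, 1.563, 0.138]
contact_force: [7.1, 3.5, 2.0]
gripper_width: 13.2
t 5.8 tcp_g [-129.8  110.4   55.5] F_g [7.6 2.2 2. ] w 13.2
time_s: 7.05
eef_pos: [591.6, 176.6, 153.2]
tool_rot: [3.1, 1.569, -3.005]
contact_force: [0.0, -0.2, -0.4]
gripper_width: 49.9
t 7.05 tcp_g [ -2.9 140.5 153.2] F_g [-0.  -0.2 -0.4] w 49.9
handle 849 [-135.3  105.1   60. ] [-121.7  118.5   90.2] [-125.7  114.3   82.3]
ring 4570 [-44.1  70.   55. ] [ 30.4 114.  102.5] [  0.4 100.8  90.3]
bead 788 [-12.1 117.   63.6] [ 13.6 123.8  89.5] [  0.5 122.6  82. ]
ring sides [[-27.9  83.2  56.3]
 [ 29.1 102.7  96.6]]
```

View pics/w2.png

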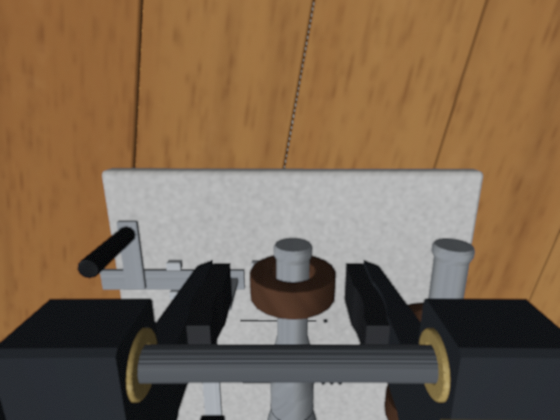

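```bash
python3 -m crank '[[[0.03,0,0.003,0],[0.06,0,0.003,0],[0.089,0,0.003,0],[0.089,0,0.003,0],[0.089,0,0.003,0],[0.089,-0.008,0.003,0],[0.089,-0.016,0.003,0],[0.089,-0.022,0.003,0],[0.089,-0.026,0.003,0],[0.089,-0.03,0.003,0],[0.089,-0.034,0.003,0],[0.089,-0.038,0.003,0]]]' && python3 -c "from h import *; st()" && python3 -m crank '[[[0,-0.005,0,0],[0,-0.01,0,0],[0,-0.015,0,0],[0,-0.02,0,0],[0,-0.025,0,0],[0,-0.03,0,0],[0,-0.035,0,0],[0,-0.04,0,0],[0,-0.042,0,0],[0,-0.042,0,0]]]'
python3 - <<'E'
from h import *
st();p,P=cloud(save="pics/w3.png")
q=box(P,[-45,10,55],[45,100,120]); q=q[abs(q[:,0])>23];print(np.percentile(q,[1,50,99],axis=0).round(1))
E
```

```text
time_s: 8.6
eef_pos: [602.9, 139.9, 64.7]
tool_rot: [2.773, 1.571, 2.952]
contact_force: [0.4, 0.6, 0.4]
gripper_width: 49.9
t 8.6 tcp_g [  1.8 102.4  64.7] F_g [0.5 0.5 0.4] w 49.9
time_s: 9.85
eef_pos: [610.5, 98.5, 64.8]
tool_rot: [-0.599, 1.571, -0.421]
contact_force: [0.6, 0.5, 0.1]
gripper_width: 50.3
t 9.85 tcp_g [ 1.9 60.4 64.8] F_g [0.6 0.4 0.1] w 50.3
[[-39.   47.5  61.6]
 [ 27.3  67.7  96.4]
 [ 43.1  69.8 119.3]]
```

View pics/w3.png

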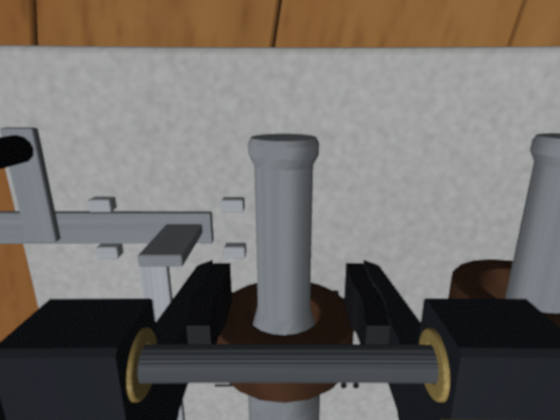

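The wrist view shows the gate open at the left and the ring (rows 290–390, columns 220–350) ahead of both fingers, still square. I'll keep pushing.

```bash
python3 -m crank '[[[0,-0.003,-0.001,0],[0,-0.006,-0.001,0],[0,-0.009,-0.001,0],[0,-0.011,-0.001,0],[0,-0.011,-0.001,0]]]' && python3 -c "from h import *; st()" && python3 -m crank '[[[0,-0.002,0,0],[0,-0.004,0,0],[0,-0.006,0,0],[0,-0.006,0,0]]]' && python3 -c "from h import *; st()"
```

```text
time_s: 10.52
eef_pos: [611.4, 87.5, 64.7]
tool_rot: [-0.73, 1.571, -0.552]
contact_force: [-0.2, -0.1, 0.1]
gripper_width: 50.1
t 10.53 tcp_g [ 0.9 49.3 64.7] F_g [-0.2 -0.1  0.1] w 50.1
time_s: 11.02
eef_pos: [612.3, 82.4, 64.8]
tool_rot: [1.655, 1.57, 1.833]
contact_force: [-0.6, 5.1, 1.2]
gripper_width: 50.0
t 11.03 tcp_g [ 0.8 44.1 64.8] F_g [0.3 5.1 1.2] w 50.0
```

```bash
python3 -m crank '[[[0,-0.001,0,0],[0,-0.002,0,0],[0,-0.002,0,0]]]' && python3 -c "from h import *; st()" && python3 -m crank '[[[0,-0.001,0,0],[0,-0.002,0,0],[0,-0.002,0,0]]]'
python3 - <<'E'
from h import *
st();p,P=cloud(save="pics/w4.png")
E
```

```text
time_s: 11.4
eef_pos: [612.3, 81.9, 64.8]
tool_rot: [1.624, 1.568, 1.803]
contact_force: [-2.3, 10.1, 2.1]
gripper_width: 50.4
t 11.4 tcp_g [ 0.7 43.6 64.8] F_g [-0.5 10.4  2.1] w 50.4
time_s: 11.78
eef_pos: [612.4, 81.4, 64.9]
tool_rot: [1.606, 1.566, 1.785]
contact_force: [-2.7, 16.0, 4.7]
gripper_width: 49.9
t 11.78 tcp_g [ 0.7 43.2 64.9] F_g [ 0.1 16.3  4.7] w 49.9
```

Run:
```python
from h import *
for c in("side","top"):
    m=optics.camera_model(c);p,d=optics.read_camera(c);cv2.imwrite(f"pics/{c}4.png",p)
    for o in nets.place_of(c,"ring_a")[:4]: print(c,round(o["p"],2),g(cam2w(c,o["at"],m)).round(1))
p=cv2.imread("pics/side4.png")[180:290,250:410];cv2.imwrite("pics/side4c.png",cv2.resize(p,None,fx=5,fy=5,interpolation=cv2.INTER_CUBIC))
```

```text
side 0.65 [-0.3 23.1 73.9]
side 0.52 [105.2  44.2  68.4]
```

View pics/side4c.png

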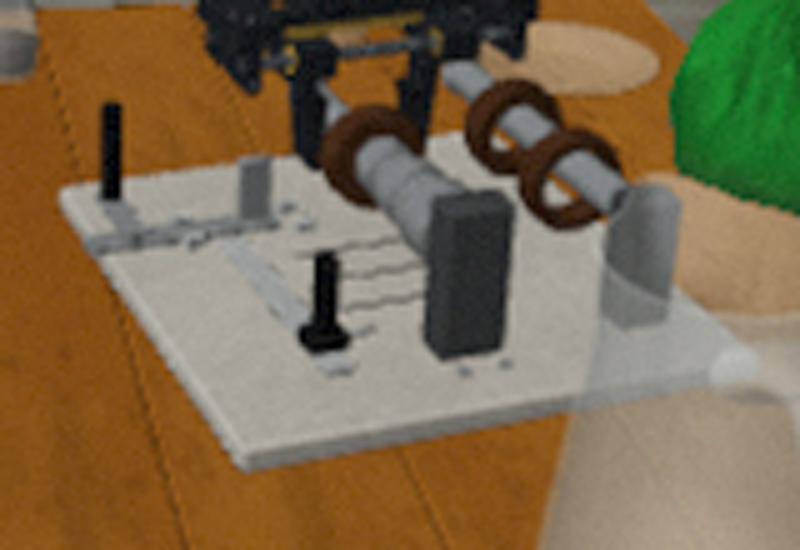

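The side crop shows the ring stopped hard (16 N) at the first step, at gauge y ≈ 23–25 and square. That makes the bore 30 mm, and the pointer goes to the one-dot mark (0.115).

```bash
python3 -m crank '[[[0,0.003,0,0],[0,0.008,0,0],[0,0.014,0,0],[-0.04,0.014,0,0],[-0.08,0.014,0,0],[-0.105,0.014,-0.02,0],[-0.105,-0.03,-0.05,0],[-0.105,-0.08,-0.076,0],[-0.105,-0.124,-0.076,0],[-0.105,-0.124,-0.076,0],[-0.105,-0.124,-0.076,0]]]' && python3 -m crank '[[[0,0,0,0],[0,0,0,0]]]' 0.35
python3 - <<'E'
from h import *
st();p,P=cloud(save="pics/w5.png")
def rep(n,lo,hi):
    q=box(P,lo,hi); print(n,len(q), q.min(0).round(1),q.max(0).round(1),np.median(q,0).round(1)) if len(q) else print(n,0)
rep("ptr",[-95,-110,60],[-55,-60,90])
q=box(P,[-45,0,76],[45,60,120]);q=q[abs(q[:,0])>16];
if len(q): print(np.percentile(q,[1,50,99],axis=0).round(1))
for s_ in(-1,1):
  w=q[q[:,0]*s_>0]; print(s_,np.percentile(w,[2,50,98],axis=0).round(1).tolist() if len(w) else 0)
E
```

```text
time_s: 13.4
eef_pos: [560.1, -57.5, 169.6]
tool_rot: [2.289, 1.57, 2.467]
contact_force: [-0.3, 0.3, -0.2]
gripper_width: 50.3
time_s: 13.65
eef_pos: [560.3, -56.6, 169.6]
tool_rot: [2.39, 1.571, 2.569]
contact_force: [0.5, -0.1, 0.5]
gripper_width: 32.4
t 13.65 tcp_g [-75.  -83.4 169.6] F_g [ 0.5 -0.2  0.5] w 32.4
ptr 395 [-80.5 -92.   60. ] [-68.5 -78.9  77.2] [-74.8 -83.4  74.4]
[[-29.   12.7  76.8]
 [-20.   22.2  93.4]
 [ 26.5  33.  100.4]]
-1 [[-28.9, 12.9, 77.4], [-22.7, 22.6, 92.4], [-16.3, 32.6, 99.7]]
1 [[16.1, 12.7, 78.3], [20.3, 21.1, 95.8], [27.5, 32.5, 100.4]]
```

View pics/w5.png

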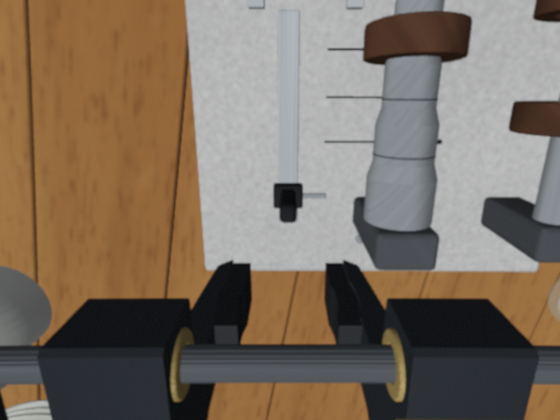

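Run:
```python
from h import *
p,P=cloud()
for n,(u0,u1,v0,v1) in dict(m1=(332,355,40,58),m2=(332,355,88,106),m3=(332,355,132,150)).items():
    a=cv2.cvtColor(p,cv2.COLOR_BGR2GRAY)[v0:v1,u0:u1].astype(int); i=a.argmin(0)+v0
    print(n,np.median(P[i,np.arange(u0,u1)],0).round(1))
print("needle",np.nanmedian(P[193:198,306:322].reshape(-1,3),0).round(1))
```

```text
m1 [-33.5  24.   16.8]
m2 [-31.9 -10.   16.9]
m3 [-30.3 -43.6  16.8]
needle [-53.5 -85.4  27.8]
```

```bash
python3 -m crank '[[[0.05,-0.002,0,0],[0.1,-0.002,0,0],[0.117,-0.002,0,0],[0.117,-0.002,0,0]]]' && python3 -m crank '[[[0,0,0,0],[0,0,0,0],[0,0,0,0],[0,0,0,0]]]' 0.0 && python3 -c "from h import *; st()"
```

```text
time_s: 14.25
eef_pos: [560.2, -59.3, 52.2]
tool_rot: [2.652, 1.569, 2.83]
contact_force: [-0.3, 0.1, -0.2]
gripper_width: 30.8
time_s: 14.75
eef_pos: [560.9, -60.1, 54.6]
tool_rot: [-1.201, 1.569, -1.023]
contact_force: [-4.5, -0.8, 6.2]
gripper_width: 12.0
t 14.75 tcp_g [-75.  -87.   54.6] F_g [-4.6  0.1  6.2] w 12.0
```

```bash
python3 -m crank '[[[0,0.015,0,0],[0,0.03,0,0],[0,0.045,0,0],[0,0.06,0,0],[0,0.075,0,0],[0,0.09,0,0],[0,0.1,0,0],[0,0.106,0,0],[0,0.1095,0,0],[0,0.1095,0,0],[0,0.1095,0,0]]]' && python3 -c "from h import *; st()"
```

```text
time_s: 16.12
eef_pos: [541.6, 48.2, 54.6]
tool_rot: [-0.394, 1.57, -0.216]
contact_force: [-4.6, 0.2, 6.8]
gripper_width: 11.6
t 16.12 tcp_g [-74.8  23.1  54.6] F_g [-4.5  1.1  6.8] w 11.6
```

```bash
python3 -m crank '[[[0,0,0,0],[0,0,0,0],[0,0,0,0],[-0.05,0,0,0],[-0.105,0,0,0],[-0.105,0,0,0]]]' 0.35 && python3 -m crank '[[[0,-0.03,0.03,0],[0,-0.065,0.075,0],[0,-0.065,0.075,0],[0,-0.065,0.075,0]]]' 0.57
python3 - <<'E'
from h import *
st();p,P=cloud(save="pics/w6.png")
def rep(n,lo,hi):
    q=box(P,lo,hi); print(n,len(q), q.min(0).round(1),q.max(0).round(1),np.median(q,0).round(1)) if len(q) else print(n,0)
rep("ptr",[-95,-10,60],[-55,60,90])
q=box(P,[-45,0,76],[45,60,105]);q=q[abs(q[:,0])>16]
for s_ in(-1,1):
  w=q[q[:,0]*s_>0]; print(s_,np.percentile(w,[2,50,98],axis=0).round(1).tolist() if len(w) else 0)
E
```

```text
time_s: 16.88
eef_pos: [544.7, 47.8, 162.7]
tool_rot: [-0.303, 1.561, -0.125]
contact_force: [0.1, 0.3, 0.0]
gripper_width: 30.5
time_s: 17.38
eef_pos: [625.4, -2.2, 156.1]
tool_rot: [2.719, 1.568, 2.897]
contact_force: [-0.7, 0.2, 0.3]
gripper_width: 50.2
t 17.38 tcp_g [ -1.3 -41.5 156.1] F_g [-0.6  0.3  0.3] w 50.2
ptr 584 [-80.1  17.5  60. ] [-67.5  31.4  76.8] [-71.9  24.7  74.3]
-1 [[-28.3, 13.9, 81.3], [-21.4, 23.8, 94.4], [-16.1, 33.2, 99.8]]
1 [[16.2, 8.7, 80.1], [21.7, 23.8, 94.9], [28.8, 33.3, 100.1]]
```

View pics/w6.png

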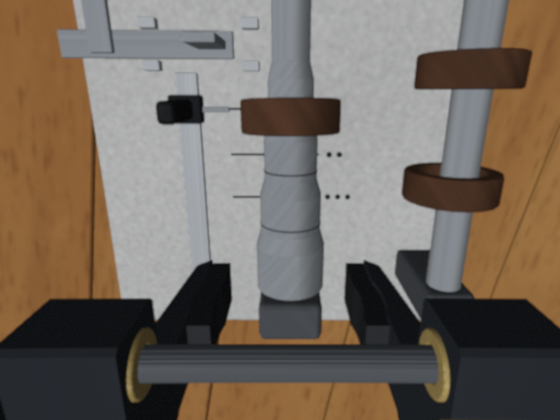

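The needle sits on the one-dot line (row 108) and the ring is square on step one. Next I push the ring back.

```bash
python3 -m crank '[[[0,0.0375,0.0015,0],[0,0.0375,0.0015,0],[0.045,0.0375,0.0015,0],[0.091,0.0375,0.0015,0],[0.091,0.0375,0.0015,0],[0.091,0.0375,0.0015,0],[0.091,0.041,0.0015,0],[0.091,0.045,0.0015,0],[0.091,0.049,0.0015,0],[0.091,0.053,0.0015,0],[0.091,0.057,0.0015,0]]]' && python3 -c "from h import *; st()" && python3 -m crank '[[[0,0.004,0,0],[0,0.008,0,0],[0,0.012,0,0],[0,0.016,0,0],[0,0.02,0,0],[0,0.024,0,0],[0,0.028,0,0],[0,0.032,0,0],[0,0.036,0,0],[0,0.04,0,0],[0,0.042,0,0],[0,0.042,0,0]]]'
python3 - <<'E'
from h import *
st();p,P=cloud(save="pics/w7.png")
q=box(P,[-45,50,76],[45,120,105]);q=q[abs(q[:,0])<30];
print(np.percentile(q,[2,50,98],axis=0).round(1).tolist())
E
```

```text
time_s: 18.8
eef_pos: [617.9, 54.2, 66.7]
tool_rot: [-2.038, 1.571, -1.86]
contact_force: [-0.3, 0.0, -0.5]
gripper_width: 50.3
t 18.8 tcp_g [ 1.3 15.4 66.7] F_g [-0.3  0.1 -0.5] w 50.3
time_s: 20.3
eef_pos: [610.5, 95.4, 66.7]
tool_rot: [1.374, 1.571, 1.553]
contact_force: [0.7, -0.8, -0.3]
gripper_width: 50.3
t 20.3 tcp_g [ 1.3 57.2 66.7] F_g [ 0.6 -0.9 -0.3] w 50.3
[[-27.0, 51.6, 78.6], [0.6, 82.8, 88.8], [28.3, 118.2, 101.4]]
```

View pics/w7.png

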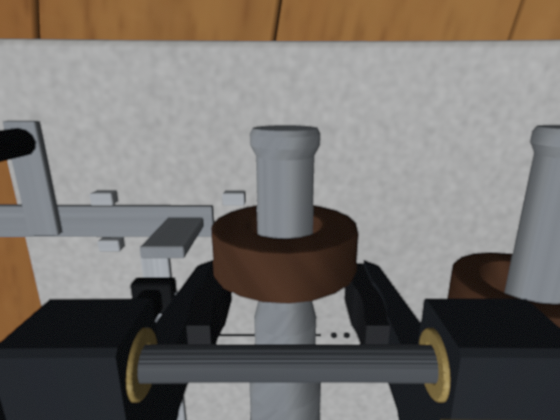

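```bash
python3 -m crank '[[[0,0.003,0,0],[0,0.006,0,0],[0,0.009,0,0],[0,0.012,0,0],[0,0.014,0,0],[0,0.016,0,0],[0,0.0175,0,0],[0,0.0175,0,0]]]'
python3 - <<'E'
from h import *
st();p,P=cloud(save="pics/w8.png")
q=box(P,[-45,60,70],[45,112,105]);q=q[(abs(q[:,0])>14)&(abs(q[:,0])<24)];
print(np.percentile(q,[2,50,98],axis=0).round(1).tolist())
E
```

```text
time_s: 21.35
eef_pos: [607.3, 112.6, 66.7]
tool_rot: [2.293, 1.571, 2.471]
contact_force: [0.5, 0.5, 0.6]
gripper_width: 50.3
t 21.35 tcp_g [ 1.3 74.7 66.7] F_g [0.5 0.4 0.6] w 50.3
[[-23.8, 67.0, 71.5], [-14.7, 96.3, 91.7], [23.4, 102.3, 97.5]]
```

```bash
python3 -m crank '[[[0,-0.004,0,0],[0,-0.01,0,0],[-0.04,-0.01,0,0],[-0.09,-0.01,0,0],[-0.1,-0.01,-0.05,0],[-0.1,0.036,-0.1,0],[-0.1,0.036,-0.131,0],[-0.1,0.036,-0.131,0],[-0.1,0.036,-0.131,0]]]' && python3 -m crank '[[[0,0,0,0],[0,0,0,0]]]' 0.35
python3 - <<'E'
from h import *
st();p,P=cloud(save="pics/w9.png")
def rep(n,lo,hi):
    q=box(P,lo,hi); print(n,len(q), q.min(0).round(1),q.max(0).round(1),np.median(q,0).round(1)) if len(q) else print(n,0)
rep("handle",[-155,95,60],[-105,130,95])
q=box(P,[-45,60,70],[45,112,105]);q=q[(abs(q[:,0])>14)&(abs(q[:,0])<32)]
if len(q): print("ring",np.percentile(q,[1,50,99],axis=0).round(1).tolist())
E
```

```text
time_s: 22.52
eef_pos: [473.3, 124.2, 167.4]
tool_rot: [-0.197, 1.569, -0.019]
contact_force: [1.1, -0.0, 0.4]
gripper_width: 50.5
time_s: 22.78
eef_pos: [472.8, 124.3, 166.6]
tool_rot: [2.857, 1.571, 3.035]
contact_force: [-0.6, -0.2, -0.7]
gripper_width: 32.3
t 22.77 tcp_g [-129.   110.1  166.6] F_g [-0.6 -0.1 -0.7] w 32.3
handle 553 [-136.1  104.7   60. ] [-122.3  118.4   89.8] [-129.4  114.7   87.4]
ring [[-29.0, 83.1, 70.4], [-19.4, 96.2, 88.0], [26.7, 102.6, 97.5]]
```

```bash
python3 -m crank '[[[0.05,0,0,0],[0.1,0,0,0],[0.111,0,0,0],[0.111,0,0,0]]]' && python3 -m crank '[[[0,0,0,0],[0,0,0,0],[0,0,0,0],[0,0,0,0]]]' 0.0 && python3 -m crank '[[[0,0,0.01,0],[0,0,0.02,0],[0,0,0.03,0],[0,0,0.04,0],[0,0,0.048,0],[0,0,0.052,0],[0,0,0.054,0],[0,0,0.054,0]]]' && python3 -c "from h import *; st()"
```

```text
time_s: 23.32
eef_pos: [472.2, 124.6, 55.8]
tool_rot: [2.97, 1.57, -3.135]
contact_force: [0.6, -0.3, 0.2]
gripper_width: 30.2
time_s: 23.82
eef_pos: [473.4, 124.7, 57.3]
tool_rot: [-0.168, 1.568, 0.011]
contact_force: [-1.7, -0.6, 7.6]
gripper_width: 13.2
time_s: 24.82
eef_pos: [526.2, 134.1, 57.3]
tool_rot: [-0.284, 1.569, -0.106]
contact_force: [-2.1, -1.8, 7.6]
gripper_width: 13.2
t 24.82 tcp_g [-74.7 110.3  57.3] F_g [-2.3 -1.4  7.6] w 13.2
```

```bash
python3 -m crank '[[[0,0,0.001,0],[0,0,0.002,0],[0,0,0.003,0],[0,0,0.003,0]]]' && python3 -c "from h import *; st()" && python3 -m crank '[[[0,0,0,0],[0,0,0,0],[0,0,0,0],[-0.05,0,0,0],[-0.11,0,0,0],[-0.13,-0.05,0,0],[-0.13,-0.05,0,0],[-0.13,-0.05,0,0],[-0.13,-0.05,0,0]]]' 0.35
python3 - <<'E'
from h import *
st();p,P=cloud(save="pics/w10.png")
def rep(n,lo,hi):
    q=box(P,lo,hi); print(n,len(q), q.min(0).round(1),q.max(0).round(1),np.median(q,0).round(1)) if len(q) else print(n,0)
rep("handle",[-105,95,60],[-50,130,95]); rep("ptr",[-95,-10,60],[-55,60,90])
q=box(P,[-45,60,70],[45,112,105]);q=q[(abs(q[:,0])>14)&(abs(q[:,0])<32)]
if len(q): print("ring",np.percentile(q,[1,50,99],axis=0).round(1).tolist())
for c in("side",):
    m=optics.camera_model(c);optics.read_camera(c)
    for o in nets.place_of(c,"ring_a")[:4]: print(c,round(o["p"],2),g(cam2w(c,o["at"],m)).round(1))
E
```

```text
time_s: 25.32
eef_pos: [526.4, 134.3, 57.2]
tool_rot: [-3.017, 1.566, -2.838]
contact_force: [-12.7, -4.4, 17.7]
gripper_width: 12.9
t 25.32 tcp_g [-74.5 110.4  57.2] F_g [-13.3  -2.1  17.7] w 12.9
time_s: 26.45
eef_pos: [536.1, 86.3, 184.4]
tool_rot: [2.799, 1.568, 2.978]
contact_force: [0.6, -0.0, 0.5]
gripper_width: 31.0
t 26.45 tcp_g [-73.5  61.5 184.4] F_g [ 0.6 -0.1  0.5] w 31.0
handle 401 [-80.8 104.6  60.5] [-67.6 118.1  90.6] [-74.3 112.1  88.1]
ptr 327 [-80.   18.5  60.1] [-68.9  31.8  76.8] [-74.3  27.8  74.4]
ring [[-29.3, 82.8, 71.2], [-17.9, 94.3, 90.8], [27.4, 102.7, 97.9]]
side 0.78 [104.9  46.1  64. ]
side 0.68 [-1.1 93.1 68.2]
side 0.45 [100.2 -18.5  65.7]
```

View pics/w10.png

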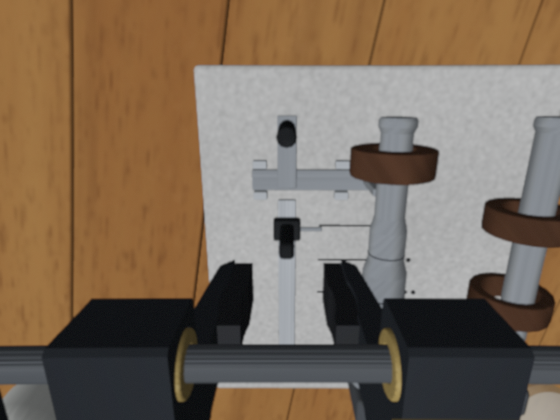

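```bash
python3 -c "
from h import *
st();print(r.hand_in())"
```

```text
t 26.6 tcp_g [-73.1  61.4 184.8] F_g [-0.9  0.  -0.3] w 31.1
the job is handed in; nothing more can be done
None
```

The ring is gauged and the job is handed in at 26.6 s: **bore 30 mm, step one**. `hand_in` gives no verdict, so what follows rests on my own measurements.

- **Gate opened:** I pulled it until it met its stop, at about 8 N.
- **Ring to its step:** I pushed it along the mandrel until it stopped hard against the second cone, at about 16 N. Its centre was then at gauge y ≈ 24 mm, and it sat square.
- **Pointer:** I slid it to the one-dot mark. Afterwards the ring was still on its step.
- **Ring back and gate shut:** I pushed the ring back beyond the gate, then closed the gate until it met its stop, at about 13 N.

**Last checks:**
- **Ring:** centre at gauge y ≈ 93 mm on the thin tip, beyond the gate.
- **Pointer:** middle about 1 mm from the mark measured with the same camera. The needle looks slightly below the line in the last picture, which I put down to its height above the board.
- **Gate:** handle at the shut position (x ≈ -74 mm).
- **Spare rings:** the one I compared directly is at y ≈ 46 mm, as at the start. The other is at about y = -18 mm, and I only judged it unmoved from rough start readings.
- **Robot:** clear of everything, with contact force about 0.
- **Cup, shaker and tumbler:** not measured again. The arm stayed clear of them.

No check failed. The camera estimates of the gauge's position differed by about 3 mm at first; I corrected the position from the close wrist view.

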